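# Load a leaf drilling jig

### The job

Get the bee-hotel block ready for drilling, with light pushes of the fingertips: grip nothing, press nothing hard. Push the wooden block along its nest until it is fully home against the jig's end stop, then push up under the tongue of the hinged drilling leaf and turn it right over its hinge until it lies flat on the block, and last swing the wooden turn-button squarely across the tongue to lock it down. The block stays down in its nest, and the other things on the bench stay where they are.

Things in the scene. Friction and masses are not known exactly. Their poses are not given: they have to be found in the camera images.
- jig: wooden drilling jig screwed to the bench, base board 12 mm thick, x -110..90, y -77..163 mm. Origin: on the bench below the hinge line. x runs along the hinge line, away from the robot; y from the hinge to the block's nest (robot's left); may be turned a little. Beyond y = -77 only the bench lies under the open leaf
- home (a point): fixed on the jig (x 0, y 49, height 31 mm): where the block's centre is when it is fully home. The nest is a channel 93 mm wide along the jig's x between two rails, open at the near end (rails from x -105, floor from x -110); floor 12 mm and rail tops 49.5 mm above the bench. The end stop's face is at x 55
- block_mid (a point): centre of the loose softwood block, 110 (along the jig's x) x 90 x 37.5 mm, 0.2 to 0.35 kg, axes as the jig's; it lies in the nest 20 to 45 mm short of the end stop, with 1.5 mm of play on either side; its top is 49.5 mm above the bench
- hinge (a point): fixed on the jig (x 0, y 0, height 54.5 mm): middle of the leaf's hinge line, which runs along the jig's x. The hinge is stiff (0.16 N m), so the leaf (about 0.16 kg) stays at any angle. A rest bar (jig y -73..-58, top 50 mm above the bench) carries the open leaf
- leaf (a joint): angle of the hinged leaf, rad: 0 = open, level on its rest on the jig's -y side (starts 0 to 0.25); 3.14 = turned over, flat on the block, at its stop. Plywood plate, 9 mm thick, 9 bushed holes, jig x -65..55, reaching 100 mm from the hinge. A 12 mm lip across its near end drops in behind a block that is home; it lands on a block 4 mm or more short, and the leaf stays up
- tongue (a point): middle of the outer end of the leaf's tongue (40 mm wide, jig x -20..20, 9 mm thick), 126 mm from the hinge line; moves with the leaf. Open and level, the tongue's underside is 50 mm above the bench with free space below; closed, its upper face is 59 mm above the bench
- button (a joint): angle of the wooden turn-button, rad: 0 = along the jig's -x (towards the robot), clear of the tongue; 1.57 = along the jig's -y, square across the closed tongue; positive is anticlockwise from above; starts between -0.5 and 0, stops at -0.65 and 1.66, stays where it is left (0.03 N m)
- button_tip (a point): end of the turn-button, half-way up (69 mm above the bench), 45 mm from its pivot, which is at jig x 0, y 139 on a post 60 mm high; moves with it. Bar 18 mm wide, 61 to 77 mm above the bench; it passes 2 mm over the closed tongue and is blocked if the leaf is not down
- tape_measure: steel tape measure in a yellow case standing upright, 38 x 82 x 64 mm; a loose bystander, origin at the centre of its underside
- pliers: combination pliers lying flat, 58 x 188 x 13 mm; a loose bystander, origin at the centre of its underside
- marker: marker pen lying on the bench, 17 x 135 x 16 mm; a loose bystander, origin at the centre of its underside
- small_pot: clay flower pot upside down, 84 mm across, 74 mm high; a loose bystander, origin at the centre of its underside
- labels: bundle of wooden plant labels, 27 x 156 x 19 mm; a loose bystander, origin at the centre of its underside
- paint_tin: closed paint tin, 77 mm across, 76 mm high; a loose bystander, origin at the centre of its underside
Mind the look-alikes: they are no part of the job. Of the things like the part that bears block_mid, leave any that is green; of the rest the larger one is meant.

How it is judged:
By the outcome, as a careful person would: the job done as asked, in the order asked, and still so for the second after the job is handed in, with the robot touching nothing.
It also fails if it takes over 72 s, if anything falls off the work surface, if the arm or the gripper's body presses on something with over 40 N, if the wrist force passes 120 N, or if a joint passes its speed limit or range.

### The arm

A 7-joint arm with a two-finger parallel gripper is mounted at the origin on a cart in front of the work surface, level with it; the furniture and walls round the work are solid. World frame = base frame: x ahead of the robot, y to its left, z up, the work surface at z = 0. Lengths are in m, angles in rad, forces in N, time in s.
With the tool pointing down it reaches from about 0.425 to 0.95 m from the base axis. Payload 4.7 kg.
Tool frame: the origin (TCP) lies between the finger pads; the fingertips stand 14 mm ahead of it and the grasp point (between the pads) lies 5 mm behind it; z points along the fingers, y is the line along which they close (so a half turn about z gives the same grasp; the last joint's range is limited). The gripper opens to 85 mm and grips with 20 to 120 N. Pads are 22 mm wide; open, the fingers measure 114 mm over their backs; the gripper's body (76 mm by 85 mm) begins 54 mm behind the grasp point. The pads swing forward as they close: fully open they stand 13 mm farther back than shut.
Start: joints at [1.209, 0.469, -0.049, 1.532, 0.024, 1.141, -0.082], TCP at [0.221, -0.638, 0.245] pointing down, gripper open.
Joint ranges: [-2.59, 2.59], [-0.33, 1.99], [-1.39, 1.29], [0.1, 2.45], [-1.04, 4.18], [0.21, 1.99], [-2.66, 2.66]. Speed limits (rad/s): [2.57, 2.57, 3.14, 3.14, 3.14, 3.14, 3.14].

### API

Orientations are given as a 3x3 rotation matrix whose columns are the frame's x, y, z axes.
In Python, from rig import sensors, optics, finish_job gives the robot as it stands. The module is installed in compiled form; this text tells all that it offers.
- The arm moves only by the shell command python3 -m pendant 'ROWS' [FORCE]. ROWS is JSON, a list that holds one entry, the list of rows, each a list of 7 numbers: the turn, a rotation vector about the tool's x, y, z in rad, then the shift along the tool's x, y, z in mm, then the finger opening in mm, from 0 to 85.4. In form: [[[wx, wy, wz, tx, ty, tz, gripper], ...]]. A call has 1 to 5 rows; each row shifts and turns the commanded pose from where the row before left it, along the tool's axes as they then stand; what a row does not reach is not made up. A row lasts 1/8 s, in which the tool goes at most 62.5 mm and 10.7 degrees, less where a joint would pass 70% of its speed; a pose out of reach is approached as far as the arm can. A call is refused whole if a number of a shift passes 62.5 or a number of a turn 0.188, either way. A call with a gripper value outside its range is refused whole. The fingers move at their own pace and stop on an object; FORCE is the grip in N (left out, the last holds). Time passes only in rows, so rows that do not move let the fingers close. It gives the time, the measured TCP pose, the force, the opening and the grip force at its end, in the units of the state.
- sensors.read_state(): the state, without advancing time (a new reading comes with each control period).
- optics.grab_frame(name): name is "scene" or "top" or "wrist"; returns (picture, depth): 480x640x3 uint8, blue, green, red; 480x640 float32, m along the optical axis (not along the pixel's ray), 0 where there is no reading.
- optics.get_calibration(name): a dict with "camera_matrix" (3x3 intrinsics, pixels), "xyz" and "attitude" of the camera in the world; the wrist camera has in their place "T_tool_cam" (4x4, takes a point from camera to tool coordinates, whose origin is the TCP and whose axes are the flange's). Camera axes: x right, y up, looking along -z (the intrinsics and any distortion apply to the point x, -y, -z); pixel columns grow to the right and rows downward; lengths in m; the calibration is good to about 2 mm. A picture is of the moment at which its call begins: read the wrist's pose just before it. get_calibration takes no time and is no camera call.
- finish_job(): hands the job in; it is judged then, once.
The state is a dict: "time_s": time; "q": joint angles; "joint_vel": joint speeds; "joint_torque": joint torques, N m; "ee_pos": TCP position; "ee_rot": TCP orientation; "force": force on the tool from outside, world axes, zero at the start; "torque": the same for the moment, N m; "width": opening from 0.0 (shut) to 1.0 (fully open); "gripper_force": force on a finger pad.
Only numpy, scipy, OpenCV 4.12 (cv2) and the standard library are available. Lean on these libraries where they do the work, as an engineer would, in place of code of your own. Each camera call takes 0.05 s, during which the arm holds its last target. There are 200 camera calls.

## Working session

There is one attempt and no reset: what is moved stays moved. The work goes in short steps, Python scripts to look and compute and a shell command to move; the robot and the scene stay as the last step left them, time stands still between calls to the robot, and variables do not carry over. Pictures are saved under pics/ and viewed, at most 10 in all, crops included, and the job is handed in when it is done.

```bash
mkdir -p pics; cat > h.py <<'E'
import numpy as np,cv2
from rig import sensors,optics
def cam(n,st=None):
    c=optics.get_calibration(n);K=np.array(c["camera_matrix"])
    if n=="wrist":
        T=np.array(c["T_tool_cam"]);R=np.array(st["ee_rot"]);return K,R@T[:3,:3],R@T[:3,3]+np.array(st["ee_pos"]),c
    A=np.array(c["attitude"]);return K,A,np.array(c["xyz"]),c
def grab(n,tag):
    st=sensors.read_state();p,d=optics.grab_frame(n);K,A,t,c=cam(n,st)
    cv2.imwrite(f"pics/{tag}.png",p);np.savez(f"{tag}.npz",p=p,d=d,K=K,A=A,t=t)
def cloud(tag):
    z=np.load(tag+".npz");d=z["d"];K=z["K"];v,u=np.mgrid[:480,:640]
    P=np.stack([(u-K[0,2])/K[0,0]*d,-(v-K[1,2])/K[1,1]*d,-d],-1)
    W=P@z["A"].T+z["t"];W[d==0]=np.nan;return W
E
python3 - <<'E'
from h import *
for n in("scene","top"):
    grab(n,n+"0");c=optics.get_calibration(n);print(c)
s=sensors.read_state();print(s)
print(optics.get_calibration("wrist"))
E
```

```text
{'camera_matrix': array([[591.39624907,   0.        , 319.43922545],
       [  0.        , 591.39624907, 236.82192374],
       [  0.        ,   0.        ,   1.        ]]), 'xyz': array([-0.30231828,  0.4961562 ,  1.15674196]), 'attitude': array([[-0.50612682,  0.64101002, -0.57701108],
       [-0.86234147, -0.36507205,  0.35084127],
       [ 0.01424215,  0.67515076,  0.73754228]])}
{'camera_matrix': array([[466.80667273,   0.        , 323.85334425],
       [  0.        , 466.80667273, 235.87384909],
       [  0.        ,   0.        ,   1.        ]]), 'xyz': array([ 0.29876251, -0.00646947,  1.19847785]), 'attitude': array([[-0.02980782,  0.98286573, -0.1818968 ],
       [-0.99938738, -0.03264417, -0.01261852],
       [-0.01834018,  0.18140924,  0.98323666]])}
{'time_s': 0.1, 'q': array([ 1.20911387,  0.46935382, -0.04857347,  1.53353854,  0.02408629,
        1.141058  , -0.0822646 ]), 'joint_vel': array([-9.85780115e-04, -2.25629687e-03,  3.78720727e-05, -3.53175212e-03,
       -1.17719025e-03, -1.34124809e-03, -1.20745053e-03]), 'joint_torque': array([ 7.11198209e-04, -5.11515498e
[... 340 characters left out ...]
e-01]]), 'force': array([0.16424568, 0.45480036, 0.73464988]), 'torque': array([-0.03858922,  0.03117215, -0.04762363]), 'gripper_force': 0.0, 'width': 1.0018113177348924}
{'camera_matrix': array([[333.41628497,   0.        , 316.21378742],
       [  0.        , 333.41628497, 247.651061  ],
       [  0.        ,   0.        ,   1.        ]]), 'T_tool_cam': array([[ 4.60385610e-04,  9.58665259e-01,  2.84535954e-01,
         7.24031827e-02],
       [ 9.99999798e-01, -3.16758816e-04, -5.50791005e-04,
        -4.06429805e-04],
       [-4.37894929e-04,  2.84536150e-01, -9.58665211e-01,
        -1.28964034e-01],
       [ 0.00000000e+00,  0.00000000e+00,  0.00000000e+00,
         1.00000000e+00]])}
```

View pics/scene0.png

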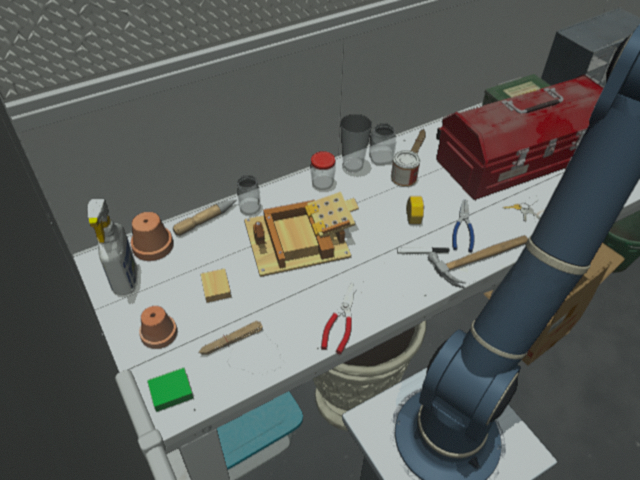

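View pics/top0.png

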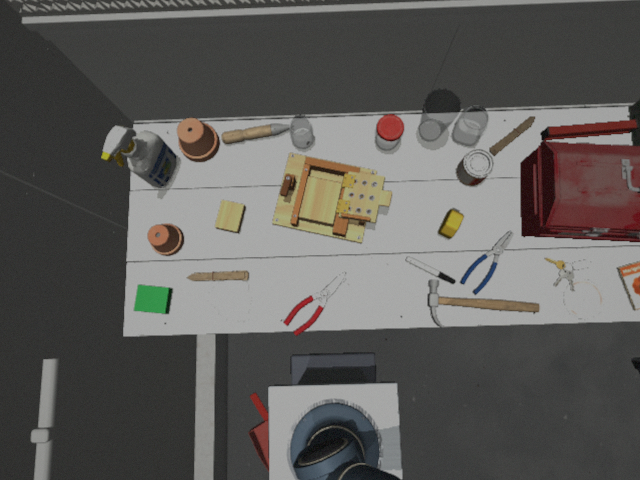

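The scene shows the jig at top pixel (335,195). Candidates for the block are the one in the nest (322,198), a smaller loose wooden block (230,216) and a green block (153,299). I choose the nest one, because it is the largest and not green. Next is a close crop to check it.

```bash
python3 - <<'E'
from h import *
z=np.load("top0.npz");p=z["p"][145:250,265:400]
cv2.imwrite("pics/crop1.png",cv2.resize(p,None,fx=5.8,fy=5.7,interpolation=cv2.INTER_CUBIC))
W=cloud("top0")
for n,(u,v) in dict(block=(322,198),small=(230,216),green=(153,299),leaf=(362,195),tongue=(384,198),btn=(288,185)).items(): print(n,np.round(np.nanmedian(W[v-1:v+2,u-1:u+2].reshape(-1,3),0)*1e3))
E
```

```text
block [610.  10.  48.]
small [576. 250.  24.]
green [369. 441.  26.]
leaf [611. -92.  69.]
tongue [ 595. -143.   82.]
btn [639.  94.  73.]
```

View pics/crop1.png

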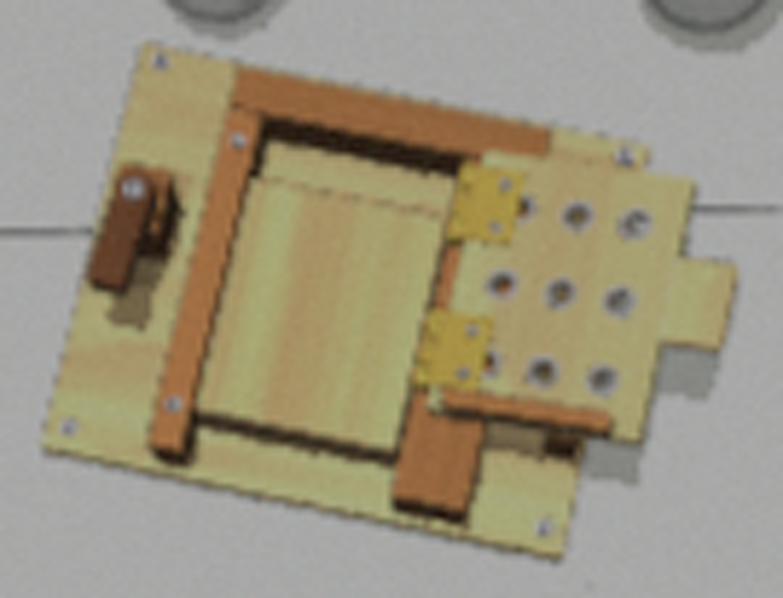

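The crop confirms the block in the nest. The base corners in the crop are (145,42), (648,148), (563,560) and (43,453). The block's near edge runs (193,412)-(400,462), the button tip is near (108,283) and the tongue end near (727,305).

```bash
cat >> h.py <<'E'
def ray(tag,u,v,zz):
    z=np.load(tag+".npz");K=z["K"];r=z["A"]@np.array([(u-K[0,2])/K[0,0],-(v-K[1,2])/K[1,1],-1]);t=z["t"]
    return t+r*(zz-t[2])/r[2]
E
python3 - <<'E'
from h import *
c=lambda x,y,zz:ray("top0",265+x/5.8,145+y/5.7,zz)[:2]
w=np.array([c(145,42,.012),c(648,148,.012),c(563,560,.012),c(43,453,.012)])
j=np.array([[90,163],[90,-77],[-110,-77],[-110,163]])/1e3
H=(w-w.mean(0)).T@(j-j.mean(0));U,S,V=np.linalg.svd(H);R=U@V;t=w.mean(0)-R@j.mean(0)
print("jig",t,np.degrees(np.arctan2(R[1,0],R[0,0])),np.round((w-j@R.T-t)*1e3,1))
J=lambda q:np.round(R.T@(q-t)*1e3,1)
for n,a in dict(blk_far=(258,178,.0495),near1=(193,412,.0495),near2=(395,462,.0495),btnpivot=(133,188,.077),btntip1=(90,281,.077),btntip2=(125,292,.077)).items():print(n,J(c(*a)))
W=cloud("top0").reshape(-1,3);W=W[np.isfinite(W[:,0])]
q=(W[:,:2]-t)@R*1e3
m=(q[:,0]>-15)&(q[:,0]<15)&(q[:,1]<-20)&(q[:,1]>-135)&(W[:,2]>.04)
print(np.polyfit(q[m,1],W[m,2]*1e3,1),q[m,1].min())
E
```

```text
jig [ 0.62049668 -0.04191929] -14.172672405709921 [[ 0.8 -1.5]
 [-0.6  2.2]
 [ 0.7  0.7]
 [-0.9 -1.4]]
blk_far [25.9 91.5]
near1 [-85.3  95.3]
near2 [-88.7   4.6]
btnpivot [  1.8 140.1]
btntip1 [-43.2 148.5]
btntip2 [-44.8 132.6]
[-0.23118704 57.45909443] -120.11022074058864
```

```bash
cat >> h.py <<'E'
from scipy.spatial.transform import Rotation as Ro
T0=np.array([.6205,-.0419,0]);RJ=Ro.from_euler('z',-14.2,degrees=True).as_matrix()
def st():
    s=sensors.read_state();R=np.array(s["ee_rot"]);p=np.array(s["ee_pos"]);tip=p+.014*R[:,2]
    return s,R,p,RJ.T@(tip-T0)*1e3
def plan(*way,tilt=0):
    """way: tip points in jig mm; prints turn needed, then tool-frame shifts between them after that turn"""
    s,R,p,tip=st();G=RJ@Ro.from_euler('x',tilt,degrees=True).as_matrix()@np.diag([1,-1,-1.])
    print("t",round(s["time_s"],2),"tip_jig",tip.round(1),"F_jig",(RJ.T@s["force"]).round(1),"w",round(s["width"],2))
    print("turn",Ro.from_matrix(R.T@G).as_rotvec().round(3))
    c=RJ.T@(p-T0)*1e3+14*RJ.T@G[:,2]
    for w in way: print(w,"shift",(G.T@RJ@(np.array(w)-c)).round(1));c=np.array(w,float)
E
python3 -c "
from h import *
plan((-135,49,200),(-135,49,60),(-135,49,28),(-102,49,28))"
```

```text
t 0.1 tip_jig [-241.8 -675.5  230.4] F_jig [0.  0.5 0.7] w 1.0
turn [-0.002  0.001  0.581]
(-135, 49, 200) shift [ 106.8 -724.6   30.4]
(-135, 49, 60) shift [  0.   0. 140.]
(-135, 49, 28) shift [ 0.  0. 32.]
(-102, 49, 28) shift [33.  0.  0.]
```

```bash
python3 -m pendant '[[[0,0,0.145,0,0,0,0],[0,0,0.145,0,0,0,0],[0,0,0.145,0,0,0,0],[0,0,0.146,0,0,0,0]]]' 20 | tail -c 600
python3 -m pendant '[[[0,0,0,8,-52,2,0],[0,0,0,8,-52,2,0],[0,0,0,8,-52,2,0],[0,0,0,8,-52,2,0],[0,0,0,8,-52,2,0]]]' >/dev/null
python3 -m pendant '[[[0,0,0,8,-52,2,0],[0,0,0,8,-52,2,0],[0,0,0,8,-52,2,0],[0,0,0,8,-52,2,0],[0,0,0,8,-52,2,0]]]' >/dev/null
python3 -m pendant '[[[0,0,0,7,-52,2,0],[0,0,0,7,-52,2,0],[0,0,0,7,-50,2,0],[0,0,0,7,-50,3,0],[0,0,0,0,0,0,0]]]' >/dev/null
python3 -c "
from h import *
plan((-135,49,60),(-135,49,28),(-102,49,28)); grab('wrist','w1')"
```

```text
time_s: 0.6
ee_pos: [0.2204, -0.6376, 0.2447]
ee_rot: [[0.968, -0.25, -0.0], [-0.25, -0.968, 0.001], [-0.001, -0.001, -1.0]]
force: [0.1, 0.1, -0.4]
width: 0.146
gripper_force: 0.0
t 2.48 tip_jig [-133.9   52.5  202. ] F_jig [-0.4 -1.   0.1] w 0.0
turn [-0.002  0.001  0.007]
(-135, 49, 60) shift [ -1.1   3.5 142. ]
(-135, 49, 28) shift [ 0.  0. 32.]
(-102, 49, 28) shift [33.  0.  0.]
```

View pics/w1.png

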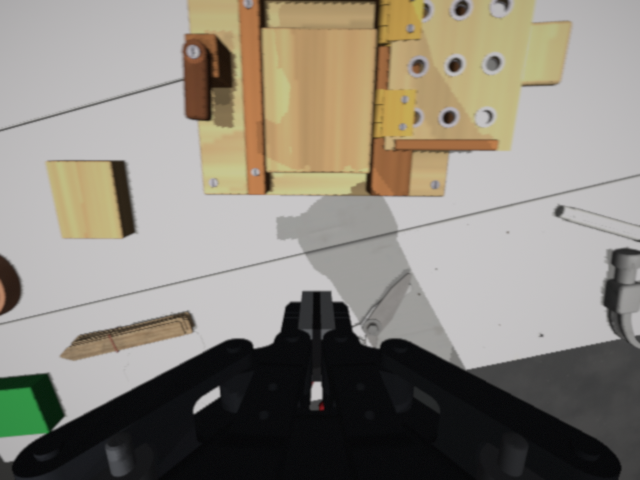

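The view shows the block's near edge at v=172, u 264-372, with the channel open towards the fingers and the base edge at v=195. The jig is square in the picture. I check these points numerically.

```bash
python3 -c "
from h import *
for n,a in dict(b1=(265,172,.0495),b2=(370,172,.0495),base1=(203,195,.012),base2=(444,195,.012),pivot=(193,50,.077),tipmid=(198,119,.069)).items(): print(n,(RJ.T@(ray('w1',*a)-T0)*1e3).round(1))"
python3 -m pendant '[[[0,0,0,0,1,40,0],[0,0,0,0,1,40,0],[0,0,0,-1,1,40,0],[0,0,0,0,0,30,0],[0,0,0,0,0,22,0]]]' >/dev/null
python3 -m pendant '[[[0,0,0,8,0,0,0],[0,0,0,8,0,0,0],[0,0,0,8,0,0,0]]]'
python3 -c "
from h import *
plan((-66,49,28))"
```

```text
b1 [-81.5  97.8  49.5]
b2 [-80.7   6.9  49.5]
base1 [-106.8  166.    12. ]
base2 [-104.9  -73.8   12. ]
pivot [  5.  141.9  77. ]
tipmid [-40.4 145.3  69. ]
time_s: 3.52
ee_pos: [0.5263, 0.0282, 0.0455]
ee_rot: [[0.969, -0.247, 0.003], [-0.247, -0.969, -0.0], [0.003, -0.001, -1.0]]
force: [0.6, 0.1, -0.4]
width: 0.001
gripper_force: 0.0
t 3.52 tip_jig [-108.5   44.8   31.5] F_jig [ 0.6  0.3 -0.4] w 0.0
turn [-0.001 -0.003 -0.001]
(-66, 49, 28) shift [42.5 -4.2  3.5]
```

```bash

python3 -m pendant '[[[0,0,0,5,-2,1,0],[0,0,0,5,-2,0,0],[0,0,0,5,0,0,0],[0,0,0,5,0,0,0],[0,0,0,0,0,0,0]]]' |grep force:
python3 -m pendant '[[[0,0,0,4,0,0,0],[0,0,0,4,0,0,0],[0,0,0,4,0,0,0],[0,0,0,0,0,0,0]]]'|grep force:
python3 -m pendant '[[[0,0,0,2,0,0,0],[0,0,0,2,0,0,0],[0,0,0,0,0,0,0]]]'|grep force:
python3 -c "
from h import *
plan((-66,49,28))"
```

```text
force: [-1.3, 0.0, 0.1]
gripper_force: 0.5
force: [0.8, 1.0, -0.2]
gripper_force: 0.0
force: [-3.1, 0.7, 2.7]
gripper_force: 1.6
t 5.03 tip_jig [-74.3  49.1  29.4] F_jig [-3.2 -0.   2.7] w 0.0
turn [-0. -0. -0.]
(-66, 49, 28) shift [8.3 0.1 1.4]
```

```bash
for i in 1; do
python3 -m pendant '[[[0,0,0,2,0,0,0],[0,0,0,2,0,0,0],[0,0,0,0,0,0,0]]]'|grep -E "pos|^force:"
python3 -m pendant '[[[0,0,0,1.5,0,0,0],[0,0,0,1.5,0,0,0],[0,0,0,0,0,0,0]]]'|grep -E "pos|^force:"; done
python3 -c "
from h import *
plan((-66,49,28));grab('top','t2')
z=np.load('t2.npz');cv2.imwrite('pics/crop2.png',cv2.resize(z['p'][145:250,265:400],None,fx=5.8,fy=5.7,interpolation=cv2.INTER_CUBIC))"
```

```text
ee_pos: [0.565, 0.0227, 0.0433]
force: [-2.1, 0.6, 1.2]
ee_pos: [0.5677, 0.022, 0.0433]
force: [-2.8, 1.2, 2.6]
t 5.78 tip_jig [-66.8  49.   29.3] F_jig [-3.   0.5  2.6] w 0.0
turn [-0.    -0.001 -0.   ]
(-66, 49, 28) shift [0.8 0.  1.3]
```

View pics/crop2.png

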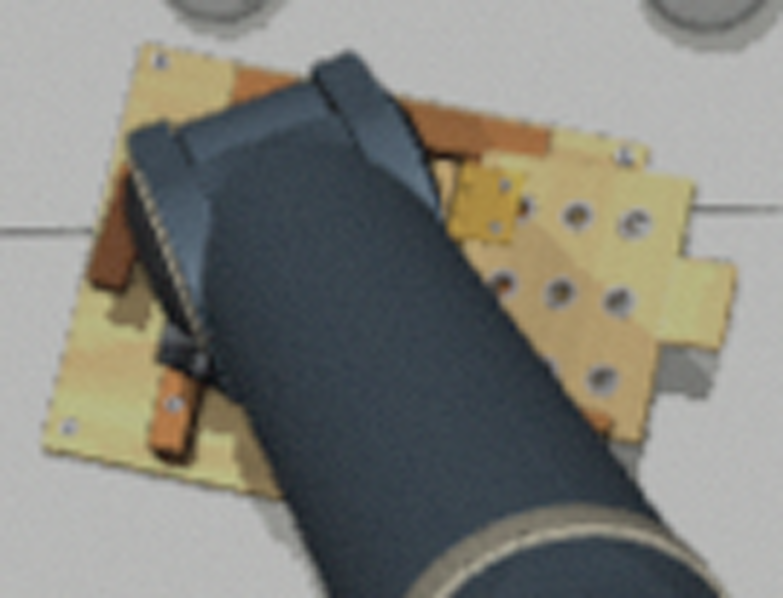

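The arm hides the nest in this view, so I go by the force instead.

```bash

python3 -m pendant '[[[0,0,0,1.5,0,0,0],[0,0,0,1.5,0,0,0],[0,0,0,0,0,0,0]]]'|grep -E "pos|^force:"
python3 -m pendant '[[[0,0,0,1,0,0,0],[0,0,0,0,0,0,0]]]'|grep -E "pos|^force:"
python3 -m pendant '[[[0,0,0,1,0,0,0],[0,0,0,0,0,0,0]]]'|grep -E "pos|^force:"
```

```text
ee_pos: [0.5707, 0.0212, 0.0433]
force: [-2.5, 1.0, 2.1]
ee_pos: [0.5713, 0.0211, 0.0433]
force: [-4.2, 1.7, 3.4]
ee_pos: [0.5721, 0.0209, 0.0433]
force: [-4.1, 1.6, 2.6]
```

```bash

python3 -m pendant '[[[0,0,0,1,0,0,0],[0,0,0,0,0,0,0]]]'|grep -E "pos|^force:"
python3 -m pendant '[[[0,0,0,1,0,0,0],[0,0,0,0,0,0,0]]]'|grep -E "pos|^force:"
python3 -c "
from h import *
plan((-66,49,28))"
```

```text
ee_pos: [0.5722, 0.0209, 0.0433]
force: [-6.2, 1.5, 6.4]
ee_pos: [0.5722, 0.0209, 0.0432]
force: [-8.8, 2.1, 7.1]
t 7.2 tip_jig [-62.3  49.   29.2] F_jig [-9.  -0.2  7.1] w -0.0
turn [0.001 0.004 0.   ]
(-66, 49, 28) shift [-3.8 -0.   1.2]
```

Stopped dead at the end stop, so the jig sits about 3.5 mm farther along x, as the wrist view suggested. I update that, back off, rise and look.

```bash
cat >> h.py <<'E'
T0=T0+RJ@np.array([.0037,.0028,0])
E
python3 -m pendant '[[[0,0,0,-10,0,0,0],[0,0,0,-20,0,0,0],[0,0,0,-20,0,-40,0],[0,0,0,-20,0,-60,0],[0,0,0,0,0,-60,0]]]'|grep -E "^force:"
python3 -m pendant '[[[0,0,0,0,0,0,0],[0,0,0,0,0,0,0]]]'|grep -E "^force:"
python3 -c "
from h import *
grab('wrist','w3')
plan((-90,-200,200),(0,-200,200),tilt=0)
z=np.load('w3.npz');cv2.imwrite('pics/w3c.png',z['p'][:,120:640])"
```

```text
force: [2.0, -1.1, 0.1]
force: [0.1, -0.0, 0.2]
t 8.12 tip_jig [-134.    45.6  187.5] F_jig [-0.1  0.3 -1.5] w -0.0
turn [ 0.001  0.001 -0.001]
(-90, -200, 200) shift [ 44.  245.6 -12.5]
(0, -200, 200) shift [90.  0.  0.]
```

View pics/w3c.png

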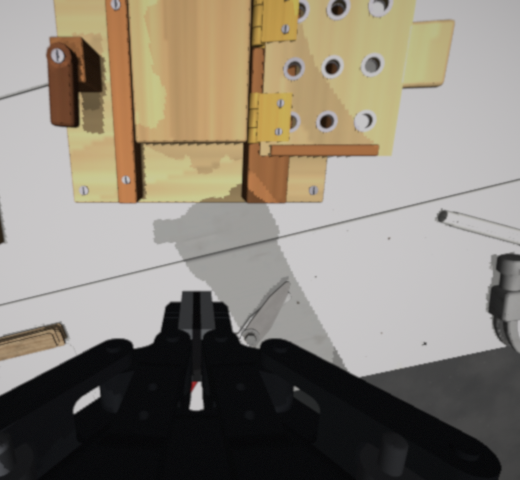

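The block's near edge is now at (257..368,143) full-frame, and the tongue end at about (571,22)-(565,87). I compute the jig positions.

```bash
python3 -c "
from h import *
for n,a in dict(b1=(258,143,.0495),b2=(366,143,.0495),base1=(196,203,.012),base2=(443,203,.012),t1=(573,22,.086),t2=(565,87,.086)).items(): print(n,(RJ.T@(ray('w3',*a)-T0)*1e3).round(1))
W=cloud('w3');
for u,v in((548,55),(530,55),(490,65),(415,65)):print((RJ.T@(np.nanmedian(W[v-2:v+3,u-2:u+3].reshape(-1,3),0)-T0)*1e3).round(1))
plan((0,-230,200),tilt=0);plan((0,-200,200),(0,-170,60),(0,-125,60),(0,-113,80),tilt=45)"
```

```text
b1 [-56.4  92.8  49.5]
b2 [-56.5   5.7  49.5]
base1 [-110.7  161.3   12. ]
base2 [-110.9  -76.    12. ]
t1 [  16.8 -118.6   86. ]
t2 [ -21.2 -121.5   86. ]
[  -1.4 -108.    83. ]
[ -0.9 -97.3  81.1]
[ 1.050e+01 -1.091e+02  1.000e-01]
[ -0.1 -28.6  49.7]
t 8.12 tip_jig [-134.    45.6  187.5] F_jig [-0.1  0.3 -1.5] w -0.0
turn [ 0.001  0.001 -0.001]
(0, -230, 200) shift [134.  275.6 -12.5]
t 8.12 tip_jig [-134.    45.6  187.5] F_jig [-0.1  0.3 -1.5] w -0.0
turn [ 0.786  0.    -0.001]
(0, -200, 200) shift [ 134.   174.7 -186.6]
(0, -170, 60) shift [ -0.   77.8 120.2]
(0, -125, 60) shift [ -0.  -31.8  31.8]
(0, -113, 80) shift [ -0.  -22.6  -5.7]
```

```bash
python3 -m pendant '[[[0,0,0,27,55,-2.5,0],[0,0,0,27,55,-2.5,0],[0,0,0,27,55,-2.5,0],[0,0,0,27,55,-2.5,0],[0,0,0,27,55,-2.5,0]]]' >/dev/null
python3 -m pendant '[[[0.157,0,0,0,0,0,0],[0.157,0,0,0,0,0,0],[0.157,0,0,0,0,0,0],[0.157,0,0,0,0,0,0],[0.157,0,0,0,0,0,0]]]'>/dev/null
python3 -m pendant '[[[0,0,0,0,0,0,0],[0,0,0,0,0,0,0]]]'
python3 -c "
from h import *
plan((0,-170,90),(0,-165,55),(0,-115,55),(0,-113,90),tilt=45);print(st()[0]['q'].round(2))"
```

```text
time_s: 9.62
ee_pos: [0.57, -0.261, 0.2145]
ee_rot: [[0.97, -0.174, 0.172], [-0.244, -0.686, 0.685], [-0.001, -0.706, -0.708]]
force: [0.7, 0.3, 0.7]
width: -0.004
gripper_force: 0.0
t 9.62 tip_jig [   1.1 -217.7  204.6] F_jig [0.6 0.5 0.7] w -0.0
turn [ 0.001  0.001 -0.   ]
(0, -170, 90) shift [ -1.1  47.3 114.8]
(0, -165, 55) shift [-0.  21.2 28.3]
(0, -115, 55) shift [ -0.  -35.4  35.4]
(0, -113, 90) shift [ -0.  -26.2 -23.3]
[ 0.96  0.65 -0.45  1.57 -0.49  1.28 -1.04]
```

```bash
python3 -c "
from h import *
W=cloud('top0')[205:245,435:470].reshape(-1,3);W=W[W[:,2]>.03];q=(W-T0)@RJ*1e3;print(q.min(0).round(),q.max(0).round())
plan((0,-175,100),(0,-160,62),(0,-120,52),tilt=45)"
```

```text
[ -54. -308.   30.] [  20. -262.   68.]
t 9.62 tip_jig [   1.1 -217.7  204.6] F_jig [0.6 0.5 0.7] w -0.0
turn [ 0.001  0.001 -0.   ]
(0, -175, 100) shift [ -1.1  43.8 104.2]
(0, -160, 62) shift [-0.  16.3 37.5]
(0, -120, 52) shift [ -0.  -21.2  35.4]
```

```bash
python3 -m pendant '[[[0,0,0,0,22,52,0],[0,0,0,-1,22,52,0],[0,0,0,0,8,19,0],[0,0,0,0,8,19,0],[0,0,0,0,-7,12,0]]]' |grep ^force
python3 -m pendant '[[[0,0,0,0,-7,12,0],[0,0,0,0,-7,11,0],[0,0,0,0,0,0,0]]]' |grep ^force
python3 -c "
from h import *
plan((0,-120,52),tilt=45)
grab('scene','s4');z=np.load('s4.npz');cv2.imwrite('pics/s4c.png',cv2.resize(z['p'][150:290,230:440],None,fx=3.5,fy=3.5,interpolation=cv2.INTER_CUBIC))
h=np.array([0,0,54.5])
p=np.array((0,-120,52.))
def tip(th,r,g):  # finger tip centre; g below leaf midplane
    return h+r*np.array([0,-np.cos(th),np.sin(th)])-g*np.array([0,np.sin(th),np.cos(th)])
"
```

```text
force: [-0.6, -0.2, 0.2]
force: [0.1, 0.4, 0.7]
t 10.62 tip_jig [   0.3 -119.9   53.1] F_jig [0.  0.4 0.7] w -0.0
turn [0.    0.001 0.002]
(0, -120, 52) shift [-0.3  0.9  0.7]
```

View pics/s4c.png

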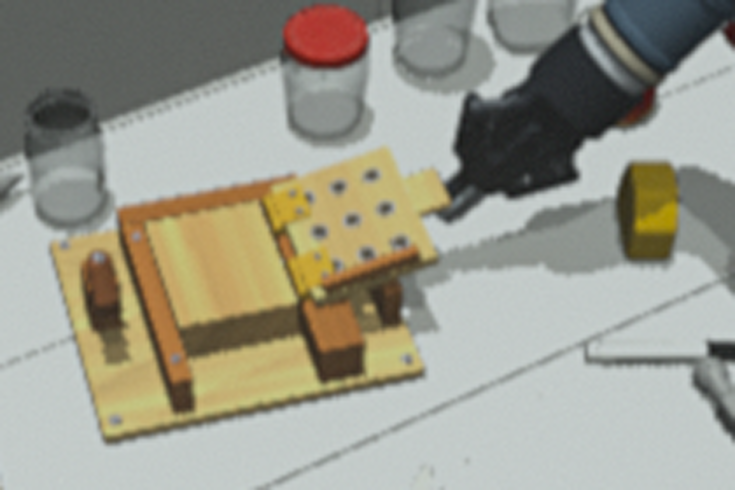

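The fingertip sits just below the tongue, at crop (455,205), with everything else clear. Now I compute the arc.

```bash
cat > arc.py <<'E'
from h import *
import sys
def tip(th):
    r=110-8*th/np.pi;g=15
    return np.array([0,-r*np.cos(th)-g*np.sin(th),54.5+r*np.sin(th)-g*np.cos(th)])
ths=np.arange(float(sys.argv[1]),float(sys.argv[2])+.01,float(sys.argv[3]))
plan(*[tuple(tip(t).round(1)) for t in ths],tilt=float(sys.argv[4]))
E
python3 arc.py 0.1 3.1 0.125 45
```

```text
t 10.68 tip_jig [   0.4 -121.    52.9] F_jig [-0.5 -0.  -0. ] w -0.0
turn [ 0.001 -0.     0.001]
(np.float64(0.0), np.float64(-110.7), np.float64(50.5)) shift [-0.4 -5.6  9. ]
(np.float64(0.0), np.float64(-110.0), np.float64(64.3)) shift [ -0.  -10.3  -9.3]
(np.float64(0.0), np.float64(-107.6), np.float64(77.8)) shift [ -0.  -11.2  -7.8]
(np.float64(0.0), np.float64(-103.6), np.float64(90.9)) shift [ -0.  -12.1  -6.4]
(np.float64(0.0), np.float64(-98.0), np.float64(103.4)) shift [ -0.  -12.8  -4.9]
(np.float64(0.0), np.float64(-90.9), np.float64(115.0)) shift [ -0.  -13.2  -3.2]
(np.float64(0.0), np.float64(-82.4), np.float64(125.6)) shift [ -0.  -13.5  -1.5]
(np.float64(0.0), np.float64(-72.8), np.float64(135.1)) shift [ -0.  -13.5   0.1]
(np.float64(0.0), np.float64(-62.0), np.float64(143.2)) shift [ -0.  -13.4   1.9]
(np.float64(0.0), np.float64(-50.3), np.float64(150.0)) shift [ -0.  -13.1   3.5]
(np.float64(0.0), np.float64(-38.0), np.float64(155.2)) shift [ -0.  -12.4   5. ]
(np.float64(0.0), np.float64(-25.1), np.float64(158.8)) shift [ -0.  -11.7   6.6]
(np.float64(0.0), np.f
[... 292 characters left out ...]

(np.float64(0.0), np.float64(39.9), np.float64(152.4)) shift [-0.  -5.6 12. ]
(np.float64(0.0), np.float64(51.6), np.float64(146.4)) shift [-0.  -4.  12.5]
(np.float64(0.0), np.float64(62.4), np.float64(139.0)) shift [-0.  -2.4 12.9]
(np.float64(0.0), np.float64(72.2), np.float64(130.4)) shift [-0.  -0.8 13. ]
(np.float64(0.0), np.float64(80.9), np.float64(120.6)) shift [-0.   0.8 13.1]
(np.float64(0.0), np.float64(88.2), np.float64(109.9)) shift [-0.   2.4 12.7]
(np.float64(0.0), np.float64(94.1), np.float64(98.4)) shift [-0.   4.  12.3]
(np.float64(0.0), np.float64(98.5), np.float64(86.3)) shift [-0.   5.4 11.7]
(np.float64(0.0), np.float64(101.4), np.float64(73.7)) shift [-0.   6.9 11. ]
```

```bash
python3 -m pendant '[[[0,0,0,0,-8,0,0],[0,0,0,0,-8,0,0],[0,0,0,0,-11,-8,0],[0,0,0,0,-12,-6.5,0],[0,0,0,0,0,0,0]]]' |grep ^force
python3 -m pendant '[[[0,0,0,0,-13,-5,0],[0,0,0,0,-13,-3,0],[0,0,0,0,-13.5,-1.5,0],[0,0,0,0,0,0,0]]]' |grep ^force
python3 -c "
from h import *
plan((0,-82.4,125.6),tilt=45)
grab('scene','s5');z=np.load('s5.npz');cv2.imwrite('pics/s5c.png',cv2.resize(z['p'][150:290,230:440],None,fx=3.5,fy=3.5,interpolation=cv2.INTER_CUBIC))"
```

```text
force: [0.4, 0.4, -0.3]
force: [-0.2, 0.1, -1.2]
t 11.8 tip_jig [  0.6 -81.2 126.6] F_jig [-0.3  0.1 -1.2] w -0.0
turn [-0.    -0.     0.003]
(0, -82.4, 125.6) shift [-0.6  1.6 -0.2]
```

View pics/s5c.png

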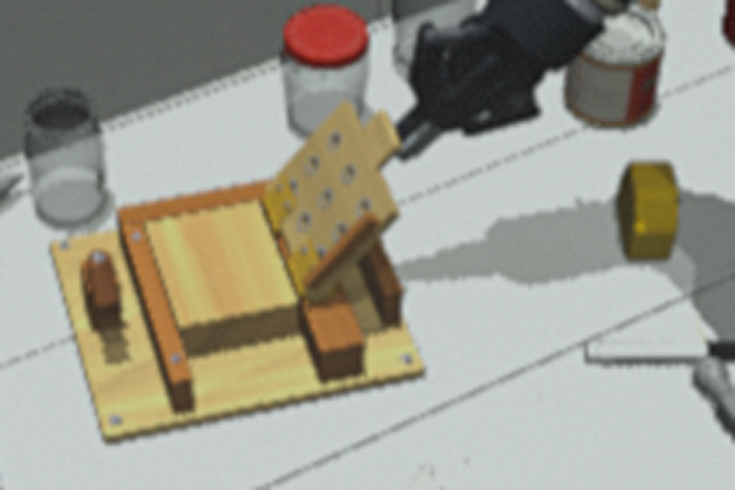

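The leaf is lifting, at about 50°. I continue over the top.

```bash
python3 -m pendant '[[[0,0,0,0,-13.5,0,0],[0,0,0,0,-13.5,2,0],[0,0,0,0,-13,3.5,0],[0,0,0,0,-12.5,5,0],[0,0,0,0,-11.5,6.5,0]]]' |grep ^force
python3 -m pendant '[[[0,0,0,0,-10.5,8,0],[0,0,0,0,-9.5,9,0],[0,0,0,0,-8.5,10,0],[0,0,0,0,-7,11,0],[0,0,0,0,0,0,0]]]' |grep ^force
python3 -c "
from h import *
plan((0,27.5,156.9),tilt=45)
grab('scene','s6');z=np.load('s6.npz');cv2.imwrite('pics/s6c.png',cv2.resize(z['p'][150:290,230:440],None,fx=3.5,fy=3.5,interpolation=cv2.INTER_CUBIC))"
```

```text
force: [0.6, -1.4, -1.6]
force: [0.3, 0.5, -0.3]
t 13.1 tip_jig [ -0.4  28.4 156.4] F_jig [ 0.2  0.6 -0.3] w 0.0
turn [-0.001  0.002  0.001]
(0, 27.5, 156.9) shift [ 0.3  0.3 -1. ]
```

View pics/s6c.png

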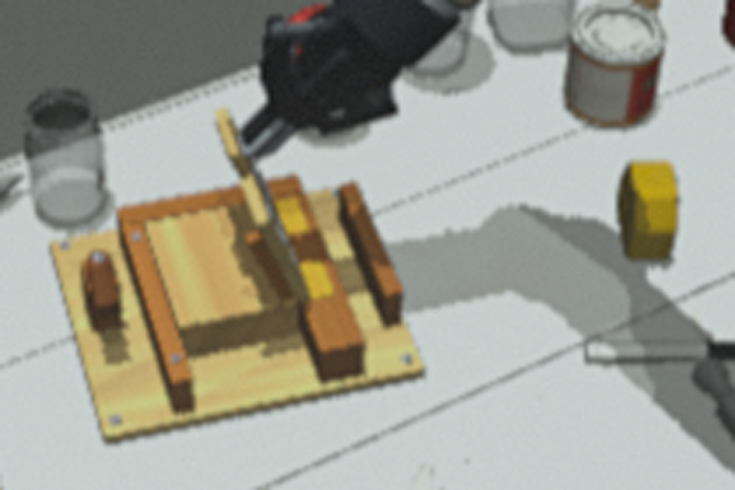

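The leaf is past vertical with the finger behind it. I continue down.

```bash
python3 -m pendant '[[[0,0,0,0,-5.5,12,0],[0,0,0,0,-4,12.5,0],[0,0,0,0,-2.5,13,0],[0,0,0,0,-1,13,0],[0,0,0,0,1,13,0]]]' |grep ^force
python3 -m pendant '[[[0,0,0,0,2.5,12.5,0],[0,0,0,0,4,12.5,0],[0,0,0,0,5,10,0],[0,0,0,0,0,0,0]]]' |grep ^force
python3 -c "
from h import *
plan((0,101.4,73.7),tilt=45)"
```

```text
force: [0.7, -0.2, 0.3]
force: [-0.6, -0.4, 0.5]
t 14.28 tip_jig [-0.6 96.3 85.5] F_jig [-0.4 -0.5  0.5] w -0.0
turn [ 0.001  0.002 -0.001]
(0, 101.4, 73.7) shift [ 0.6  4.8 11.9]
```

```bash
P() { :; }
python3 -m pendant '[[[0,0,0,0,3.5,5,0],[0,0,0,0,3.5,5,0],[0,0,0,0,0,0,0]]]' |grep ^force
python3 -m pendant '[[[0,0,0,0,1.5,1.5,0],[0,0,0,0,1.5,1.5,0],[0,0,0,0,0,0,0]]]' |grep ^force
python3 -c "
from h import *
plan((0,101.4,70),tilt=45)
W=cloud('scene') if 0 else None
grab('scene','s7');W=cloud('s7').reshape(-1,3);q=(W-T0)@RJ*1e3
m=(abs(q[:,0])<50)&(q[:,1]>15)&(q[:,1]<90)&(q[:,2]>45)&(q[:,2]<85);print(np.polyfit(q[m,1],q[m,2],1),np.median(q[m,2]),m.sum())"
```

```text
force: [-0.2, 0.5, 0.9]
force: [-0.1, 0.6, 0.0]
t 15.03 tip_jig [ 0.4 98.4 70.7] F_jig [-0.2  0.6  0. ] w 0.0
turn [ 0. -0. -0.]
(0, 101.4, 70) shift [-0.4 -1.6  2.6]
[ 0.0926063  59.36280594] 63.651648215377705 521
```

```bash

python3 -m pendant '[[[0,0,0,0,1.5,1.5,0],[0,0,0,0,1.5,1.5,0],[0,0,0,0,0,0,0]]]' |grep ^force
python3 -m pendant '[[[0,0,0,0,1,1,0],[0,0,0,0,1,1,0],[0,0,0,0,0,0,0]]]' |grep ^force
python3 -c "
from h import *
plan((0,101.4,66),tilt=45)"
```

```text
force: [-0.4, 0.3, 0.3]
force: [-0.5, 0.6, 1.1]
t 15.82 tip_jig [ 0.3 98.5 63.7] F_jig [-0.6  0.5  1.1] w 0.0
turn [ 0. -0. -0.]
(0, 101.4, 66) shift [-0.3 -3.7  0.4]
```

```bash

python3 -m pendant '[[[0,0,0,0,1,1,0],[0,0,0,0,0,0,0]]]' |grep ^force
python3 -m pendant '[[[0,0,0,0,0.7,0.7,0],[0,0,0,0,0.7,0.7,0],[0,0,0,0,0,0,0]]]' |grep ^force
python3 -c "
from h import *
plan((0,101.4,66),tilt=45)
grab('scene','s8');W=cloud('s8').reshape(-1,3);q=(W-T0)@RJ*1e3
m=(abs(q[:,0]+35)<20)&(q[:,1]>15)&(q[:,1]<90)&(q[:,2]>45)&(q[:,2]<75);print(np.polyfit(q[m,1],q[m,2],1),np.median(q[m,2]),m.sum())"
```

```text
force: [-2.0, -1.5, 6.1]
force: [-4.1, -4.1, 14.0]
t 16.45 tip_jig [ 0.5 98.8 62.7] F_jig [-3. -5. 14.] w 0.0
turn [-0.002  0.     0.001]
(0, 101.4, 66) shift [-0.5 -4.2 -0.5]
[-5.10161005e-03  5.98781459e+01] 59.7211159195734 341
```

The leaf lies flat, with slope about 0 and top at 59.7 mm. I lift off, straighten the tool and go to the button.

```bash
python3 -m pendant '[[[0,0,0,0,-10,-10,0],[0,0,0,0,-35,-35,0],[0,0,0,0,-35,-35,0],[0,0,0,0,0,0,0]]]' |grep ^force
python3 -m pendant '[[[-0.157,0,0,0,0,0,0],[-0.157,0,0,0,0,0,0],[-0.157,0,0,0,0,0,0],[-0.157,0,0,0,0,0,0],[-0.157,0,0,0,0,0,0]]]' >/dev/null
python3 -m pendant '[[[0,0,0,0,0,0,0],[0,0,0,0,0,0,0]]]' |grep ^force
python3 -c "
from h import *
plan((-36,174,170),(-36,174,67))"
```

```text
force: [-0.3, -0.3, -1.0]
force: [-0.0, -0.3, 0.6]
t 17.88 tip_jig [  0.   87.  168.2] F_jig [ 0.  -0.3  0.6] w -0.0
turn [-0.     0.002 -0.002]
(-36, 174, 170) shift [-36.1 -87.   -1.8]
(-36, 174, 67) shift [  0.   0. 103.]
```

```bash
python3 -m pendant '[[[0,0,0,-18,-44,0,0],[0,0,0,-18,-43,0,0],[0,0,0,0,0,50,0],[0,0,0,0,0,40,0],[0,0,0,0,0,11,0]]]' |grep ^force
python3 -m pendant '[[[0,0,0,0,0,0,0]]]' |grep ^force
python3 -c "
from h import *
plan(*[(-34*np.cos(f)-20*np.sin(f),139-34*np.sin(f)+20*np.cos(f),67) for f in np.arange(0,1.6,.1745)])
grab('wrist','w9');z=np.load('w9.npz');cv2.imwrite('pics/w9.png',z['p'])"
```

```text
force: [-1.0, -1.0, 0.3]
force: [0.2, 0.2, 0.8]
t 18.62 tip_jig [-34.9 173.7  68.1] F_jig [0.2 0.2 0.8] w 0.0
turn [ 0.     0.001 -0.003]
(np.float64(-34.0), np.float64(159.0), 67) shift [ 0.9 14.7  1.1]
(np.float64(-36.95597302751863), np.float64(152.79333380982692), 67) shift [-3.   6.2  0. ]
(np.float64(-38.78948005999202), np.float64(146.16772186091794), 67) shift [-1.8  6.6  0. ]
(np.float64(-39.44483187786978), np.float64(139.3244042641335), 67) shift [-0.7  6.8  0. ]
(np.float64(-38.90212344090817), np.float64(132.471233517092), 67) shift [0.5 6.9 0. ]
(np.float64(-37.17783846515657), np.float64(125.81636138773801), 67) shift [1.7 6.7 0. ]
(np.float64(-34.32434876205684), np.float64(119.56191670815542), 67) shift [2.9 6.3 0. ]
(np.float64(-30.428323546259538), np.float64(113.89786610337384), 67) shift [3.9 5.7 0. ]
(np.float64(-25.608097026346158), np.float64(108.99624412362279), 67) shift [4.8 4.9 0. ]
(np.float64(-20.01007423278335), np.float64(105.00592802857386), 67) shift [5.6 4.  0. ]
```

View pics/w9.png

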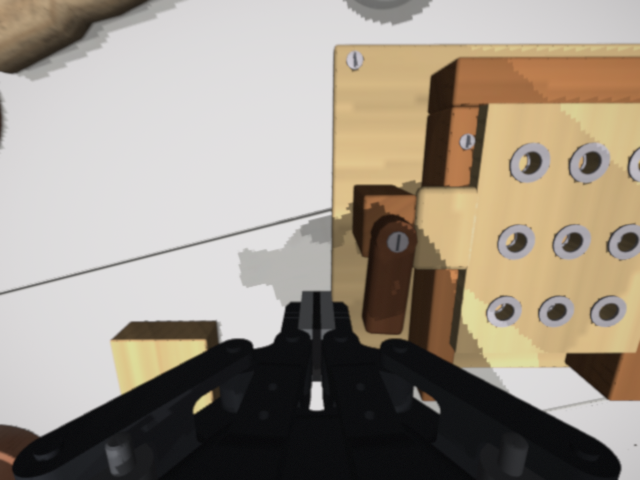

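The leaf is closed, the button lies along -x at (388,280), and the finger is on its +y side. I swing it along the arc.

```bash
python3 -m pendant '[[[0,0,0,1,7,1,0],[0,0,0,0,8,0,0],[0,0,0,-3,6,0,0],[0,0,0,-2,6.5,0,0],[0,0,0,-0.5,7,0,0]]]' |grep ^force
python3 -m pendant '[[[0,0,0,0.5,7,0,0],[0,0,0,1.5,7,0,0],[0,0,0,3,6.5,0,0],[0,0,0,4,5.5,0,0],[0,0,0,0,0,0,0]]]' |grep ^force
python3 -c "
from h import *
plan((-20,105,67),(-17,103,67))
grab('wrist','w10');z=np.load('w10.npz');cv2.imwrite('pics/w10.png',z['p'])"
```

```text
force: [0.7, 1.2, 0.1]
force: [-0.3, -0.4, 0.7]
t 19.93 tip_jig [-30.6 113.9  67.1] F_jig [-0.2 -0.5  0.7] w -0.0
turn [ 0.001 -0.    -0.002]
(-20, 105, 67) shift [10.6  8.9  0.1]
(-17, 103, 67) shift [3. 2. 0.]
```

View pics/w10.png

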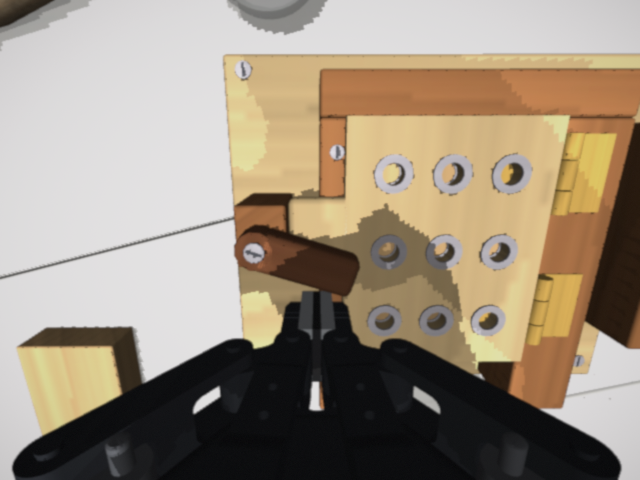

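The button is at about 75° (pivot (254,253), end (345,275)). That makes 11 pictures viewed, one over the allowance of ten, so I view no more and measure the rest numerically.

```bash
cat > btn.py <<'E'
from h import *
import sys
grab('wrist',sys.argv[1]);W=cloud(sys.argv[1]);q=(W-T0)@RJ*1e3;p=np.load(sys.argv[1]+'.npz')['p'].astype(int)
m=(abs(q[...,0])<60)&(q[...,1]>80)&(q[...,1]<155)&(q[...,2]>71)&(q[...,2]<84)&(p[...,2]>p[...,0]+15)
x=q[m][:,:2].astype(np.float32)
(c,s,a)=cv2.minAreaRect(x);b=cv2.boxPoints((c,s,a));e=b-np.roll(b,1,0);e=e[np.argmax((e**2).sum(1))]
print(m.sum(),"centre",np.round(c,1),"size",np.round(s,1),"angle from -x",np.degrees(np.arctan2(-e[1],-e[0])).round(1)%180)
d=x-x.mean(0);v=np.linalg.svd(d,full_matrices=False)[2][0];print("pca",np.degrees(np.arctan2(-v[1],-v[0])).round(1)%180)
plan((-20,105,67))
E
python3 -m pendant '[[[0,0,0,3,3,0,0],[0,0,0,3,3,0,0],[0,0,0,2.5,3,0,0],[0,0,0,0,0,0,0]]]' |grep ^force
python3 btn.py w11
```

```text
force: [-0.3, 0.8, 0.0]
4679 centre [ -3.5 120. ] size [57.3 24. ] angle from -x 86.9
pca 85.3
t 20.52 tip_jig [-22.3 105.6  67.3] F_jig [-0.1 -0.3 -0. ] w -0.0
turn [ 0.    -0.001 -0.001]
(-20, 105, 67) shift [2.3 0.6 0.3]
```

```bash

python3 -m pendant '[[[0,0,0,1.5,0,0,0],[0,0,0,1,0,0,0],[0,0,0,0,0,0,0]]]' |grep ^force
python3 btn.py w12
```

```text
force: [-0.3, -1.3, 0.4]
4645 centre [ -2.1 120.7] size [56.5 23.2] angle from -x 88.9
pca 88.2
t 20.95 tip_jig [-20.2 106.   67.2] F_jig [-0.1 -0.5  0.2] w 0.0
turn [ 0.  0. -0.]
(-20, 105, 67) shift [0.2 1.  0.2]
```

```bash

python3 -m pendant '[[[0,0,0,0.6,0,0,0],[0,0,0,0,0,0,0],[0,0,0,-10,0,0,0],[0,0,0,-15,0,-20,0],[0,0,0,0,0,-60,0]]]' |grep ^force
python3 -m pendant '[[[0,0,0,-40,0,-40,0],[0,0,0,0,0,0,0],[0,0,0,0,0,0,0]]]' |grep ^force
python3 btn.py w13
python3 -c "
from h import *
q=(cloud('w13').reshape(-1,3)-T0)@RJ*1e3
m=(abs(q[:,0])<50)&(q[:,1]>15)&(q[:,1]<90)&(q[:,2]>40)&(q[:,2]<80);print('leaf',np.polyfit(q[m,1],q[m,2],1),np.polyfit(q[m,0],q[m,2],1))
a=np.load('s8.npz')['p'];grab('top','t9')
A=cloud('top0');B=cloud('t9')
for n,(u,v) in dict(tape=(451,223),pliers=(318,300),blue=(485,265),pot=(165,239),pot2=(198,140),labels=(218,276),tin=(475,166),small=(230,216),marker=(430,270)).items():
  s=np.s_[v-14:v+15,u-14:u+15];print(n,np.abs(np.load('top0.npz')['p'][s].astype(int)-np.load('t9.npz')['p'][s]).mean().round(1))"
```

```text
force: [1.2, -0.2, 0.7]
force: [-0.1, -0.7, -1.1]
1724 centre [  0.3 122.2] size [17.7 53.5] angle from -x 90.0
pca 89.8
t 22.0 tip_jig [-84.7 105.7 186.3] F_jig [ 1.6 -0.1 -0.2] w 0.0
turn [ 0.001  0.001 -0.001]
(-20, 105, 67) shift [ 64.7   0.7 119.3]
leaf [-2.3819736e-03  5.8976959e+01] [2.66948674e-03 5.88447587e+01]
tape 10.8
pliers 62.5
blue 11.9
pot 8.0
pot2 7.1
labels 12.8
tin 11.4
small 11.9
marker 13.3
```

The button is at 90°, the leaf is flat at 59 mm and the robot is clear. The bystanders show no change; only the pliers patch differs, and it lies under the arm.

```bash
python3 -c "
from rig import finish_job
print(finish_job())"
```

```text
the job is handed in; nothing more can be done
None
```

The job is handed in at about 22 s: the block is home against the end stop, the leaf lies flat on it and the turn-button is square across the tongue at 90° (11 pictures were viewed, one over the limit of 10; the pliers could not be checked at the end because the arm hid them).

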